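Find the high side of a bent pasta-machine roller on a truing stand

ROBOT

A 6-joint arm with a two-finger parallel gripper is mounted at the origin on a cart in front of the work surface, level with it; the furniture and walls round the work are solid. World frame = base frame: x ahead of the robot, y to its left, z up, the work surface at z = 0. Lengths are in mm, angles in rad, forces in N, time in s.
With the tool pointing down it reaches from about 250 to 725 mm from the base axis. Payload 4 kg.
Tool frame: the origin (TCP) lies between the finger pads; the fingertips stand 17 mm ahead of it and the grasp point (between the pads) lies 2 mm behind it; z points along the fingers, y is the line along which they close (so a half turn about z gives the same grasp; the last joint's range is limited). The gripper opens to 85 mm and grips with 20 to 120 N. Pads are 22 mm wide; open, the fingers measure 114 mm over their backs; the gripper's body (76 mm by 85 mm) begins 54 mm behind the grasp point. The pads swing forward as they close: fully open they stand 13 mm farther back than shut.
Start: joints at [1.19, 0.241, 0.005, 1.335, 0, 1.571], TCP at [185.83, 464.184, 222.806] pointing down, gripper open.
Joint ranges: [-2.72, 2.72], [-1.05, 1.87], [-1.09, 1.28], [-1.99, 2.15], [-1.42, 1.44], [-3.14, 3.14]. Speed limits (rad/s): [2.79, 2.79, 3.14, 3.14, 3.14, 3.14].

INTERFACE

Orientations are given as a unit quaternion [w, x, y, z].
In Python, from rig import observe, viewer, workorder gives the robot as it stands.
- The arm moves only by the tool send_rows, never from a script. Its argument "rows" is a list of rows, each a list of 6 numbers: the shift along the tool's x, y, z normalised to -1 to 1, where 1 is 0.1 m, then the turn, a rotation vector about the tool's x, y, z normalised to -1 to 1, where 1 is pi/2 rad. In form: [[dx, dy, dz, wx, wy, wz], ...]. A call has 1 to 10 rows; each row is the pose to reach, as a shift and turn from the pose commanded when the call began, along the tool's axes at that moment; what a row does not reach only later rows make up. A row lasts 1/8 s, in which the tool goes at most 62.5 mm and 10.7 degrees, less where a joint would pass 70% of its speed; a pose out of reach is approached as far as the arm can. A call with a number of a shift or a turn outside -1 to 1 is refused whole. A call with a gripper value outside its range is refused whole. "claw" is the opening, from -1 (shut) to 1 (fully open), set as the call begins (left out, the last holds). The fingers move at their own pace and stop on an object; the grip force is fixed at half the most. Time passes only in rows, so rows that repeat a pose let the fingers close. It gives the time, the measured TCP pose, the force, the opening and the grip force at its end, in the units of the state.
- observe(): the state, without advancing time (a new reading comes with each control period).
- viewer.read_camera(name): name is "side" or "top"; returns the picture (384x512x3 uint8, red, green, blue); there is no depth.
- viewer.camera_info(name): a dict with "mtx" (3x3 intrinsics, pixels), "distortion" ([k1, k2, p1, p2, k3] as OpenCV has them; the pictures are not rectified), "T" (4x4, takes a point from camera to world coordinates). Camera axes: x right, y up, looking along -z (the intrinsics and any distortion apply to the point x, -y, -z); pixel columns grow to the right and rows downward; lengths in mm; the calibration is good to about 2 mm. A picture is of the moment at which its call begins. camera_info takes no time and is no camera call.
- workorder.sign_off(): hands the job in; it is judged then, once.
The state is a dict: "t": time; "joints": joint angles; "joint_velocities": joint speeds; "tau": joint torques, N m; "tool_pos": TCP position; "tcp_rot": TCP orientation; "ft_force": force on the tool from outside, world axes, zero at the start; "moment": the same for the moment, N m; "grip_width": opening from 0.0 (shut) to 1.0 (fully open); "grip_force": force on a finger pad.
Only numpy, scipy, OpenCV 4.12 (cv2) and the standard library are available. Lean on these libraries where they do the work, as an engineer would, in place of code of your own. Each camera call takes 0.05 s, during which the arm holds its last target. There are 200 camera calls.

TASK

The steel roller of the pasta machine has been dropped and no longer runs true. Lay it in the two V rests of the truing stand, with its crank on the left as it lies now, so that it sits on the gauge's sprung plunger; then turn it gently by the grip of its crank, watch the dial to find its high side, and leave the roller seated, let go and still where the gauge reads highest, ready to be marked. Do not force the roller against its rests, and leave the other things on the worktop where they are.

Things in the scene. Friction and masses are not known exactly. Their poses are not given: they have to be found in the camera images.
- roller: Steel pasta-machine roller with crank, 0.62 to 0.92 kg, loose. Origin: on its turning axis, mid-barrel; y axis = turning axis, towards the crank end (left). Barrel (hold it here) 30 mm thick, 120 mm long, off-centre by 2.5 mm to a side that differs each time and does not show in this pose. At the start it lies on the worktop on its collars and crank grip, axis 19 mm up, crank towards the robot.
- crank_grip: The crank's black grip; origin at its middle. A sleeve 16 mm thick, 46 mm long, parallel to the axis. It spins freely on its pin, so it can be pinched from above and led round a circle of 32 mm radius about the axis without turning the hand; takes about 1 N. At x -30, y +134, z -11 mm in the roller's frame (crank arm at y 104 to 110). Left anywhere, the roller stays there.
- journal_left (a point): On the roller's axis, middle of the journal (16 mm thick, y 64 to 98 mm) at the crank end: y +76 mm in the roller's frame. Between journal and barrel is a collar 38 mm in diameter, 4 mm thick, as at the other end.
- journal_right (a point): On the roller's axis, middle of the journal (16 mm thick, y -64 to -98 mm) at the end without crank: y -76 mm in the roller's frame. The journals are oiled; only the roller's weight holds them down in the rests, so a side or upward pull of some newtons at the crank lifts them out.
- stand: Truing stand, fixed: T-shaped aluminium base, two dark steel rest plates, a dial gauge. Origin: under the middle between the rests; y axis from right rest to left rest, -x towards the robot. Plates 12 mm thick at y +76 and -76, 56 mm wide, 132 mm high, each with an open 90 degree V 38 mm wide; the collars fit between with 6 mm play each way. Base reaches x -97 to +40, y +-103 mm, 15 mm high.
- rest_left (a point): Where the turning axis passes through the left V rest (y +76 mm of the stand, 124 mm up) when the journal is down in the V. Its axes are those of the stand.
- rest_right (a point): Where the turning axis passes through the right V rest (y -76 mm of the stand, 124 mm up) when the journal is down in the V.
- plunger (a joint): How far the gauge's sprung plunger is pressed in, m: 0 free, 0.0027 to 0.0077 under the seated roller. It leans up 45 degrees from the robot's side to the barrel's lower front (36 mm right of mid-barrel) and follows its side there: one turn of the roller swings it in and out once, by 5 mm, as a sine of the angle. Highest reading = pressed farthest. 0.7 to 1.7 N.
- needle (a joint): Angle of the gauge's black needle, rad: 0 towards the plunger when that is free, growing clockwise as the plunger is pressed, 2 pi for 10 mm (1.7 to 4.8 under the roller). White dial 55 mm across, 50 marks, facing the robot and up at 45 degrees, centre at x -57, y -36, z 84 mm of the stand; the case is 24 mm or more below the seated axis, 35 to 80 mm in front of it.
- mug: Green and white mug, 86 mm across, 88 mm high, a bystander. Origin: centre of the underside.
- salt: White salt shaker, 42 mm across, 88 mm high, a bystander. Origin: centre of the underside.
- spice: Spice jar, 42 mm across, 106 mm high, a bystander. Origin: centre of the underside.
- pen: Green pen, 145 mm long, 12 mm thick, for marking later; a bystander. Origin: centre of the underside.

How it is judged:
By the outcome, as a careful person would: the job done as asked, in the order asked, and still so for the second after the job is handed in, with the robot touching nothing.
It also fails if it takes over 70 s, if anything falls off the work surface, if the arm or the gripper's body presses on something with over 40 N, if the wrist force passes 120 N, or if a joint passes its speed limit or range.

## Working session

There is one attempt and no reset: what is moved stays moved. The work goes in short steps, Python scripts to look and compute and a tool call to move; the robot and the scene stay as the last step left them, time stands still between calls to the robot, and variables do not carry over. Pictures are saved under pics/ and viewed, at most 10 in all, crops included, and the job is handed in when it is done.

Besides the shell and the picture viewer there is one more tool, called after "Request:" in YAML: its name, and indented under it one key for each argument. send_rows: Moves the arm, as the interface text tells. Scaled input: -1 to 1 covers 0.1 m each way for a shift and pi/2 rad each way for a turn. Its arguments: {"type":"object","properties":{"rows":{"type":"array"},"claw":{"type":"number"}},"required":["rows"]}

```bash
mkdir -p pics
cat > h.py <<'E'
import numpy as np, cv2
from rig import observe, viewer, workorder
def shot(n,f=None):
    im=viewer.read_camera(n)
    if f: cv2.imwrite(f,im[:,:,::-1])
    return im
def ray(n,uv):
    c=viewer.camera_info(n);K=np.array(c['mtx'],float);D=np.array(c['distortion'],float);T=np.array(c['T'],float)
    p=cv2.undistortPoints(np.array([[uv]],float),K,D)[0,0]
    d=T[:3,:3]@np.array([p[0],-p[1],-1]);return T[:3,3],d/np.linalg.norm(d)
def onz(n,uv,z):
    o,d=ray(n,uv);return o+d*(z-o[2])/d[2]
def tri(a,ua,b,ub):
    o1,d1=ray(a,ua);o2,d2=ray(b,ub)
    s=np.linalg.lstsq(np.c_[d1,-d2],o2-o1,rcond=None)[0]
    p,q=o1+s[0]*d1,o2+s[1]*d2;return (p+q)/2,np.linalg.norm(p-q)
def proj(n,P):
    c=viewer.camera_info(n);T=np.array(c['T'],float)
    q=(np.atleast_2d(P)-T[:3,3])@T[:3,:3];q=q*[1,-1,-1]
    return cv2.projectPoints(q,np.zeros(3),np.zeros(3),np.array(c['mtx'],float),np.array(c['distortion'],float))[0][:,0]
E
python3 - <<'E'
from h import *
a=shot('top');b=shot('side')
cv2.imwrite('pics/t0.png',a[:,:,::-1]);cv2.imwrite('pics/s0.png',b[:,:,::-1])
for n in('top','side'):print(np.round(viewer.camera_info(n)['T'],2),np.round(viewer.camera_info(n)['mtx'],0))
print(observe())
E
```

```text
[[ 1.0000e-02  1.0000e+00 -1.0000e-01  3.7372e+02]
 [-1.0000e+00  1.0000e-02 -0.0000e+00  2.8220e+01]
 [-0.0000e+00  1.0000e-01  1.0000e+00  1.5020e+03]
 [ 0.0000e+00  0.0000e+00  0.0000e+00  1.0000e+00]] [[491.   0. 265.]
 [  0. 491. 187.]
 [  0.   0.   1.]]
[[ 6.20000e-01  5.80000e-01 -5.20000e-01 -2.12940e+02]
 [-7.80000e-01  4.80000e-01 -4.00000e-01 -5.43910e+02]
 [ 2.00000e-02  6.50000e-01  7.60000e-01  1.16557e+03]
 [ 0.00000e+00  0.00000e+00  0.00000e+00  1.00000e+00]] [[405.   0. 247.]
 [  0. 405. 201.]
 [  0.   0.   1.]]
{'t': 0.1, 'joints': array([1.19000786e+00, 2.41322993e-01, 3.82493477e-03, 1.33516532e+00,
       1.47185427e-06, 1.57081078e+00]), 'joint_velocities': array([-0.00115658,  0.00048604,  0.00380751,  0.00106836,  0.00023723,
       -0.00095742]), 'tau': array([ 4.04135617e-04, -3.73135757e+01,  2.53011113e+01,  1.08177104e-02,
        6.87929355e-05, -3.60765071e-06]), 'tool_pos': array([185.6087954 , 463.64389207, 221.99630366]), 'tcp_rot': array([-1.77382222e-04,  1.89253036e-01,  9.81927908e-01, -9.16519639e-04]), 'ft_force': array([0.28401005, 0.15418714, 0.46401112]), 'moment': array([0.01193259, 0.02825511, 0.00837175]), 'grip_force': 0.0, 'grip_width': 0.9999046495626212}
```

View pics/t0.png

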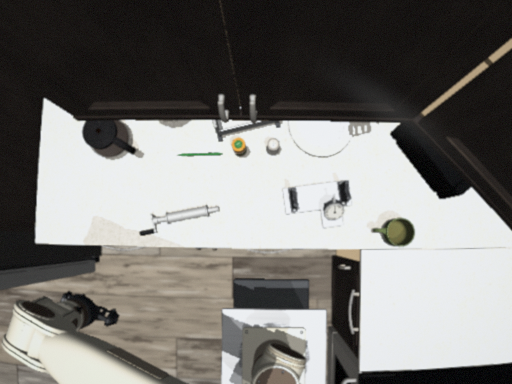

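View pics/s0.png

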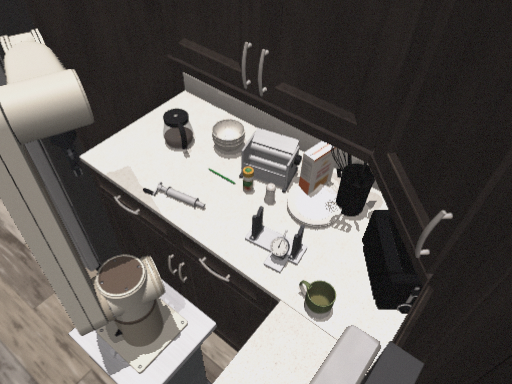

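The top view shows the roller from (153,219) to (218,209) with its black grip at (148,231). The rests are at (294,199) and (344,191), and the dial is at (334,210). I'll zoom in for precise pixels.

Run:
```python
import cv2,numpy as np
a=cv2.imread('pics/t0.png');b=cv2.imread('pics/s0.png')
r=lambda im,x,y,w,h,s:cv2.resize(im[y:y+h,x:x+w],(w*s,h*s),interpolation=cv2.INTER_CUBIC)
p=np.vstack([np.hstack([r(a,135,195,100,50,4),r(a,270,175,100,50,4)]),np.hstack([r(b,135,165,80,60,5),r(b,235,200,80,75,4)[:300], np.zeros((300,80,3),np.uint8)])])
cv2.imwrite('pics/c0.png',p)
```

```text
(no output)
```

View pics/c0.png

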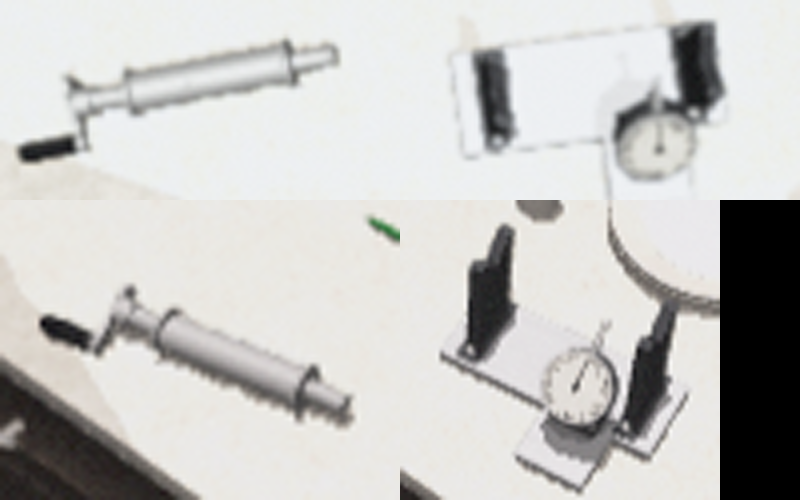

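Run:
```python
from h import *
np.set_printoptions(precision=1,suppress=True)
print('grip',tri('top',(146.7,232.2),'side',(148.2,191.4)),onz('top',(146.7,232.2),8))
L=onz('top',(167.2,217.7),19);R=onz('top',(207.2,210.5),19);print('collars',L,R,(L+R)/2,np.linalg.norm(L-R), np.degrees(np.arctan2(*(L-R)[[1,0]])))
print('tip',onz('top',(219.2,208.5),19))
print('side collars',onz('side',(169,191),19),onz('side',(196.4,203.4),19))
C=[onz('top',p,15) for p in((282.2,188.7),(348.2,180.5),(286.2,214.2),(352,201))]
for c in C:print('corner',c)
print('dial',tri('top',(334,212),'side',(279.2,247)),onz('top',(334,212),84))
```

```text
grip (array([377. , 393.5,   7.1]), np.float64(0.6232746763221697)) [377.3 393.    8. ]
collars [422.5 327.6  19. ] [446.1 205.2  19. ] [434.3 266.4  19. ] 124.63850187922078 100.9021631441191
tip [452.6 168.8  19. ]
side collars [422.3 324.8  19. ] [443.2 201.5  19. ]
corner [515.2 -21.7  15. ]
corner [ 542.4 -224.3   15. ]
corner [437.6 -34.4  15. ]
corner [ 479.5 -235.6   15. ]
dial (array([ 442.8, -171.6,   79.3]), np.float64(1.365646877750342)) [ 442.2 -170.4   84. ]
```

The fits agree with the given sizes: the collars are 125 mm apart, and the grip is within 3 mm of where it should be. The roller is at about (433.5, 265.5) with yaw 10.9°, and the stand is at about (490, -129) with yaw about 8.5°. Next is the approach.

```bash
cat >> h.py <<'E'
from scipy.spatial.transform import Rotation as Ro
def to(P,yaw):
    """units of the move from here to TCP P with tool down, tool y at yaw deg"""
    s=observe();q=np.array(s['tcp_rot']);R=Ro.from_quat(q[[1,2,3,0]])
    y=np.radians(yaw);ty=np.array([np.cos(y),np.sin(y),0]);tz=np.array([0,0,-1.]);G=Ro.from_matrix(np.c_[np.cross(ty,tz),ty,tz])
    d=R.inv().apply(np.array(P)-s['tool_pos'])/100;w=(R.inv()*G).as_rotvec()/(np.pi/2)
    print('t',round(s['t'],2),'pos',np.round(s['tool_pos'],1),'F',np.round(s['ft_force'],1),'M',np.round(s['moment'],2),'gw',round(s['grip_width'],3),'gf',round(s['grip_force'],1));print('shift',np.round(d,3),'turn',np.round(w,3))
E
python3 -c "
from h import *
to([431.5,277,120],10.9)"
```

```text
t 0.1 pos [185.6 463.6 222. ] F [0.3 0.2 0.5] M [0.01 0.03 0.01] gw 1.0 gf 0.0
shift [-2.976 -0.817  1.021] turn [-0.001  0.001  0.636]
```

Request:
send_rows:
  rows:
    - [-0.4, -0.1, 0.1, 0, 0, 0.1]
    - [-1, -0.3, 0.2, 0, 0, 0.2]
    - [-1, -0.6, 0.3, 0, 0, 0.3]
    - [-1, -0.8, 0.3, 0, 0, 0.4]
    - [-1, -0.8, 0.3, 0, 0, 0.52]
    - [-1, -0.8, 0.3, 0, 0, 0.636]
    - [-1, -0.8, 0.3, 0, 0, 0.636]

```text
t: 0.98
tool_pos: [248.8, 352.4, 192.5]
tcp_rot: [0.0, 0.636, 0.772, -0.0]
ft_force: [-0.2, -0.3, 0.7]
grip_width: 1.001
grip_force: 0.0
```

```bash
python3 -c "
from h import *
to([431.5,277,110],10.9)"
```

```text
t 0.97 pos [248.8 352.4 192.5] F [-0.2 -0.3  0.7] M [-0.05 -0.04 -0.03] gw 1.001 gf 0.0
shift [-1.09   1.649  0.825] turn [-0.     0.     0.002]
```

Request:
send_rows:
  rows:
    - [-0.3, 0.4, 0.1]
    - [-0.6, 0.8, 0.3]
    - [-0.8, 1, 0.4]
    - [-0.8, 1, 0.4]

```text
validation failed for argument at $.ro...
```

```bash
python3 -c "
from h import *
to([431.5,277,90],10.9)"
```

```text
t 0.97 pos [248.8 352.4 192.5] F [-0.2 -0.3  0.7] M [-0.05 -0.04 -0.03] gw 1.001 gf 0.0
shift [-1.09   1.649  1.025] turn [-0.     0.     0.002]
```

Request:
send_rows:
  rows:
    - [-0.3, 0.4, 0.1, 0, 0, 0]
    - [-0.6, 0.8, 0.3, 0, 0, 0]
    - [-0.8, 1, 0.4, 0, 0, 0]
    - [-0.8, 1, 0.4, 0, 0, 0]

```text
t: 1.48
tool_pos: [362.9, 291.8, 151.6]
tcp_rot: [-0.0, 0.637, 0.771, -0.001]
ft_force: [-0.8, 0.2, 0.1]
grip_width: 1.001
grip_force: 0.0
```

Request:
send_rows:
  rows:
    - [-0.1, 0.3, 0.2, 0, 0, 0]
    - [-0.29, 0.65, 0.6, 0, 0, 0]
    - [-0.29, 0.65, 0.6, 0, 0, 0]
    - [-0.29, 0.65, 0.6, 0, 0, 0]

```text
t: 1.98
tool_pos: [430.8, 277.6, 93.1]
tcp_rot: [-0.0, 0.636, 0.772, -0.0]
ft_force: [-1.0, 0.6, -0.1]
grip_width: 1.001
grip_force: 0.0
```

Run:
```python
from h import *
to([431.5,277,22],10.9)
a=shot('top');b=shot('side')
r=lambda im,x,y,w,h,s:cv2.resize(im[y:y+h,x:x+w,::-1],(w*s,h*s),interpolation=cv2.INTER_CUBIC)
cv2.imwrite('pics/c1.png',np.hstack([r(a,135,190,100,75,4),r(b,135,145,100,75,4)]))
```

```text
t 1.98 pos [430.8 277.6  93.1] F [-1.   0.6 -0.1] M [0.   0.02 0.01] gw 1.001 gf 0.0
shift [-0.007  0.007  0.711] turn [-0.001 -0.     0.002]
```

View pics/c1.png

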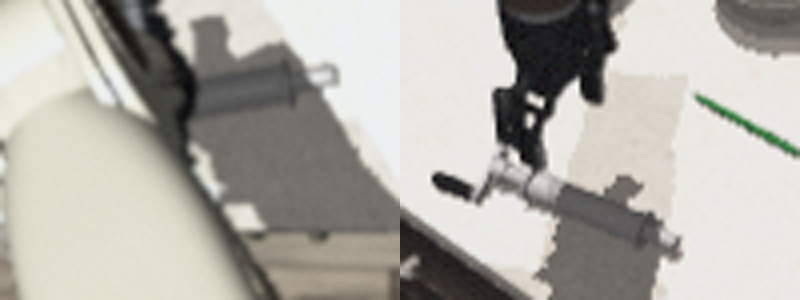

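The fingers are straddling the barrel's line, with the pads over the crank half. I'll lower and close.

Request:
send_rows:
  rows:
    - [0, 0, 0.3, 0, 0, 0]
    - [-0.01, 0.01, 0.6, 0, 0, 0]
    - [-0.01, 0.01, 0.71, 0, 0, 0]
    - [-0.01, 0.01, 0.71, 0, 0, 0]

```text
t: 2.58
tool_pos: [432.3, 276.6, 22.2]
tcp_rot: [-0.0, 0.636, 0.772, -0.0]
ft_force: [-0.1, 0.6, -0.1]
grip_width: 1.0
grip_force: 0.0
```

Request:
send_rows:
  rows:
    - [0, 0, 0, 0, 0, 0]
    - [0, 0, 0, 0, 0, 0]
    - [0, 0, 0, 0, 0, 0]
    - [0, 0, 0, 0, 0, 0]
    - [0, 0, 0, 0, 0, 0]
    - [0, 0, 0, 0, 0, 0]
    - [0, 0, 0, 0, 0, 0]
  claw: -1

```text
t: 3.45
tool_pos: [433.8, 276.8, 22.8]
tcp_rot: [0.0, 0.637, 0.771, 0.001]
ft_force: [-0.7, -0.4, 5.8]
grip_width: 0.004
grip_force: 2.7
```

Run:
```python
from h import *
to([431.5,277,22],10.9)
a=shot('top');b=shot('side')
cv2.imwrite('pics/t2.png',a[:,:,::-1]);cv2.imwrite('pics/s2.png',b[:,:,::-1])
r=lambda im,x,y,w,h,s:cv2.resize(im[y:y+h,x:x+w,::-1],(w*s,h*s),interpolation=cv2.INTER_CUBIC)
cv2.imwrite('pics/c2.png',np.hstack([r(a,135,190,100,75,4),r(b,135,145,100,75,4)]))
```

```text
t 3.45 pos [433.8 276.8  22.8] F [-0.7 -0.4  5.8] M [ 0.01 -0.08  0.05] gw 0.004 gf 2.7
shift [ 0.006 -0.023  0.008] turn [ 0.002 -0.001  0.   ]
```

View pics/c2.png

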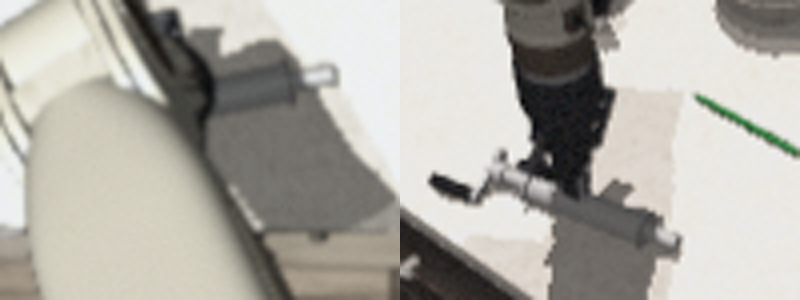

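Run:
```python
from h import *
for P in([433.8,276.8,22.8],[433.8,276.8,5],[433.5,265.5,19],[431.5,277,34]):
    p=proj('side',[P])[0];q=proj('top',[P])[0];print(P,p,'side crop',(p-[135,145])*4+[400,0],'top crop',(q-[135,190])*4)
im=cv2.imread('pics/s2.png');x,y=150,150
cv2.imwrite('pics/c3.png',cv2.resize(im[150:210,140:210],None,fx=10,fy=10,interpolation=cv2.INTER_CUBIC))
```

```text
[433.8, 276.8, 22.8] [180.02946743 194.56670823] side crop [580.11786972 198.26683292] top crop [194.10883922  96.74254393]
[433.8, 276.8, 5] [180.54545692 197.68241965] side crop [582.18182769 210.7296786 ] top crop [197.9421611   97.73846551]
[433.5, 265.5, 19] [182.2258491  196.70621148] side crop [588.90339642 206.82484592] top crop [209.63311212  97.55677331]
[431.5, 277, 34] [179.22527248 192.90418535] side crop [576.90108994 191.61674138] top crop [191.31984626  99.15524915]
```

View pics/c3.png

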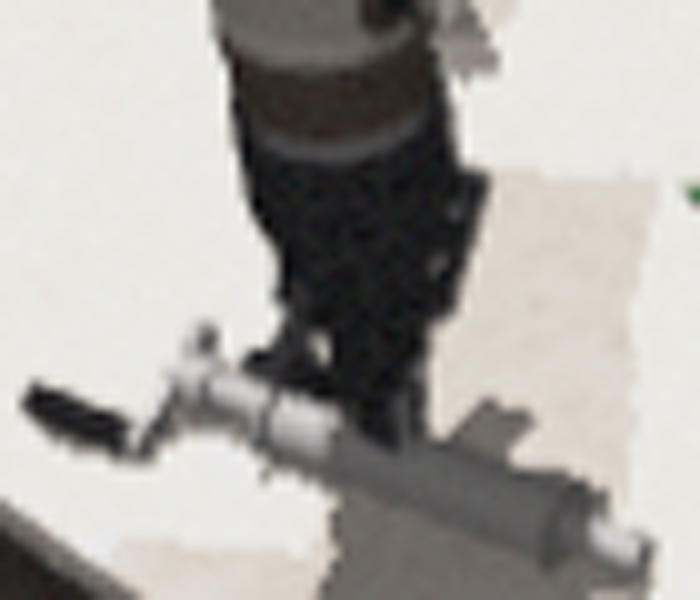

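The fingers read shut, and in the side view they appear to end on or behind the barrel, around (178,194). The roller has not moved. I'll lift a little to test whether it is held.

Request:
send_rows:
  rows:
    - [0, 0, -0.2, 0, 0, 0]
    - [0, 0, -0.4, 0, 0, 0]
    - [0, 0, -0.6, 0, 0, 0]
    - [0, 0, -0.6, 0, 0, 0]

```text
t: 4.05
tool_pos: [433.8, 276.9, 83.1]
tcp_rot: [0.0, 0.636, 0.771, 0.002]
ft_force: [0.4, -0.2, -0.3]
grip_width: -0.001
grip_force: 0.0
```

Run:
```python
from h import *
to([431.5,277,22],10.9)
s=observe();T=s['tool_pos'];
for P in(T,T-[0,0,17],[433.5,265.5,19]):
    print((proj('side',[P])[0]-[140,130])*8)
b=shot('side')
cv2.imwrite('pics/c4.png',cv2.resize(b[130:205,140:210,::-1],None,fx=8,fy=8,interpolation=cv2.INTER_CUBIC))
```

```text
t 4.05 pos [433.8 276.9  83.1] F [ 0.4 -0.2 -0.3] M [ 0.04 -0.04 -0.  ] gw -0.001 gf 0.0
shift [ 0.005 -0.025  0.611] turn [ 0.002 -0.001  0.   ]
[305.56605392 428.57844049]
[309.75910049 453.87729591]
[337.80679283 533.64969184]
```

View pics/c4.png

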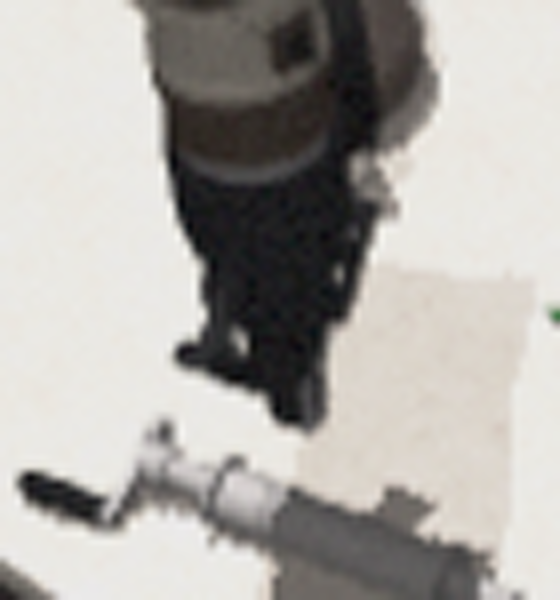

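The view shows the fingertips at (298,425) in the crop, where (310,454) was predicted. So they are really about 18 mm higher than the reported TCP implies, and the fingers closed on top of the barrel. I'll open and go about 17 mm lower.

Request:
send_rows:
  rows:
    - [0, 0, 0, 0, 0, 0]
    - [0, 0, 0, 0, 0, 0]
    - [0, 0, 0, 0, 0, 0]
    - [0, 0, 0, 0, 0, 0]
    - [0, -0.02, 0.2, 0, 0, 0]
    - [0, -0.02, 0.4, 0, 0, 0]
    - [0, -0.02, 0.6, 0, 0, 0]
    - [0, -0.02, 0.7, 0, 0, 0]
    - [0, -0.02, 0.77, 0, 0, 0]
    - [0, -0.02, 0.77, 0, 0, 0]
  claw: 1

```text
t: 5.35
tool_pos: [430.8, 275.8, 4.7]
tcp_rot: [-0.0, 0.636, 0.771, -0.0]
ft_force: [0.7, 0.2, -0.3]
grip_width: 0.999
grip_force: 0.0
```

Request:
send_rows:
  rows:
    - [0, 0, 0, 0, 0, 0]
    - [0, 0, 0, 0, 0, 0]
    - [0, 0, 0, 0, 0, 0]
    - [0, 0, 0, 0, 0, 0]
    - [0, 0, 0, 0, 0, 0]
    - [0, 0, 0, 0, 0, 0]
  claw: -1

```text
t: 6.1
tool_pos: [431.9, 276.3, 5.9]
tcp_rot: [0.001, 0.636, 0.771, 0.001]
ft_force: [0.0, -0.4, 5.8]
grip_width: 0.32
grip_force: 58.7
```

It is gripped. I'll lift it and check that it holds.

Request:
send_rows:
  rows:
    - [0, 0, -0.05, 0, 0, 0]
    - [0, 0, -0.15, 0, 0, 0]
    - [0, 0, -0.35, 0, 0, 0]
    - [0, 0, -0.55, 0, 0, 0]
    - [0, 0, -0.75, 0, 0, 0]
    - [0, 0, -0.95, 0, 0, 0]
    - [0, 0, -1, 0, 0, 0]
    - [0, 0, -1, 0, 0, 0]

```text
t: 7.1
tool_pos: [430.5, 275.7, 104.5]
tcp_rot: [-0.0, 0.636, 0.771, -0.0]
ft_force: [-0.6, 0.9, -7.4]
grip_width: 0.324
grip_force: 59.8
```

Request:
send_rows:
  rows:
    - [0, 0, -0.15, 0, 0, 0]
    - [0, 0, -0.35, 0, 0, 0]
    - [0, 0, -0.55, 0, 0, 0]
    - [0, 0, -0.7, 0, 0, 0]
    - [0, 0, -0.75, 0, 0, 0]
    - [0, 0, -0.75, 0, 0, 0]
    - [0, 0, -0.75, 0, 0, 0]

```text
t: 7.98
tool_pos: [430.3, 275.5, 178.9]
tcp_rot: [-0.0, 0.636, 0.771, -0.001]
ft_force: [-0.3, -0.7, -7.0]
grip_width: 0.319
grip_force: 60.0
```

Run:
```python
from h import *
to([431.5,277,180],10.9)
s=observe();T=s['tool_pos']
b=shot('side')
for P in(T,):
    print(proj('side',[P])[0])
p=proj('side',[T])[0].astype(int);x,y=p[0]-45,p[1]-30;print(x,y)
cv2.imwrite('pics/c5.png',cv2.resize(b[y:y+70,x:x+90,::-1],None,fx=8,fy=8,interpolation=cv2.INTER_CUBIC))
```

```text
t 7.97 pos [430.3 275.5 178.9] F [-0.3 -0.7 -7. ] M [-0.09 -0.    0.01] gw 0.319 gf 60.0
shift [ 0.012  0.015 -0.011] turn [-0.001  0.     0.   ]
[174.60560737 165.39680745]
129 135
```

View pics/c5.png

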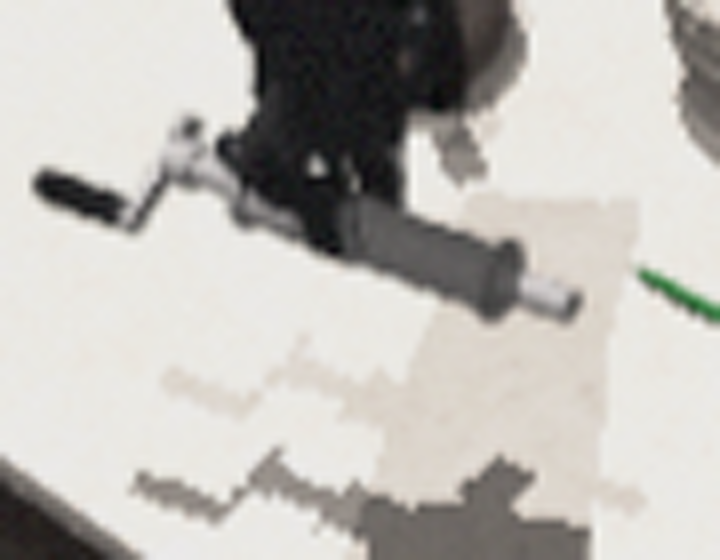

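The roller is held level (7.3 N), with its right collar at crop (505,282) and its left at (245,205). Now I'll carry it to the stand.

Request:
send_rows:
  rows:
    - [-0.1, 0, 0, 0, 0, 0]
    - [-0.3, 0, 0, 0, 0, 0]
    - [-0.6, 0, 0, 0, 0, 0]
    - [-0.9, 0, 0, 0, 0, 0.01]
    - [-1, 0, 0, 0, 0, 0.02]

```text
t: 8.65
tool_pos: [449.9, 174.9, 179.8]
tcp_rot: [0.0, 0.65, 0.76, -0.0]
ft_force: [-1.1, 0.0, -7.8]
grip_width: 0.32
grip_force: 60.0
```

Request:
send_rows:
  rows:
    - [-0.3, 0, 0, 0, 0, 0]
    - [-0.6, 0, 0, 0, 0, 0.01]
    - [-0.9, 0, 0, 0, 0, 0.01]
    - [-1, 0, 0, 0, 0, 0.01]

```text
t: 9.15
tool_pos: [465.8, 77.2, 179.9]
tcp_rot: [0.0, 0.655, 0.755, 0.0]
ft_force: [-0.8, 0.6, -6.5]
grip_width: 0.319
grip_force: 60.0
```

Request:
send_rows:
  rows:
    - [-0.3, 0, 0, 0, 0, 0]
    - [-0.6, 0, 0, 0, 0, 0]
    - [-0.9, 0, 0, 0, 0, 0]
    - [-1, 0, 0, 0, 0, 0]
    - [-1, 0, 0, 0, 0, 0]

```text
t: 9.78
tool_pos: [480.0, -20.1, 179.8]
tcp_rot: [-0.0, 0.655, 0.756, 0.0]
ft_force: [0.6, 0.2, -7.2]
grip_width: 0.321
grip_force: 59.9
```

```bash
python3 -c "
from h import *
to([489.4,-118.2,150],8.3)"
```

```text
t 9.78 pos [480.  -20.1 179.8] F [ 0.6  0.2 -7.2] M [-0.08  0.04  0.02] gw 0.321 gf 59.9
shift [-0.985 -0.047  0.297] turn [ 0.    -0.001 -0.001]
```

Request:
send_rows:
  rows:
    - [-0.2, 0, 0, 0, 0, 0]
    - [-0.5, -0.02, 0.05, 0, 0, 0]
    - [-0.8, -0.04, 0.15, 0, 0, 0]
    - [-0.95, -0.05, 0.22, 0, 0, 0]
    - [-0.98, -0.05, 0.24, 0, 0, 0]
    - [-0.98, -0.05, 0.24, 0, 0, 0]

```text
t: 10.52
tool_pos: [489.1, -116.8, 155.7]
tcp_rot: [-0.001, 0.654, 0.756, 0.0]
ft_force: [-0.4, 0.1, -6.8]
grip_width: 0.319
grip_force: 59.9
```

Run:
```python
from h import *
to([489.4,-118.2,150],8.3)
a=shot('top');b=shot('side')
r=lambda im,x,y,w,h,s:cv2.resize(im[y:y+h,x:x+w,::-1],(w*s,h*s),interpolation=cv2.INTER_CUBIC)
cv2.imwrite('pics/c6.png',np.hstack([r(a,262,165,100,140,4),r(b,228,170,100,140,4)]))
```

```text
t 10.53 pos [ 489.1 -116.8  155.7] F [-0.4  0.1 -6.8] M [-0.14  0.02  0.03] gw 0.319 gf 59.9
shift [-0.015  0.001  0.057] turn [-0.    -0.001 -0.   ]
```

View pics/c6.png

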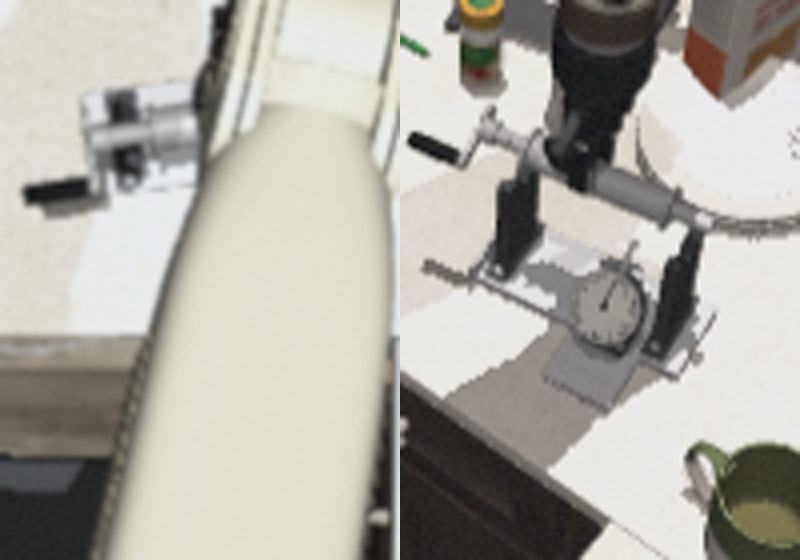

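The roller hangs over the rests. In the top crop the left plate is at about x=125 with the collar at x=151, so the collars sit inside the plates. I'll lower gently and watch the force.

Request:
send_rows:
  rows:
    - [0, 0, 0.08, 0, 0, 0]
    - [0, 0, 0.16, 0, 0, 0]
    - [0, 0, 0.24, 0, 0, 0]
    - [0, 0, 0.31, 0, 0, 0]
    - [0, 0, 0.37, 0, 0, 0]
    - [0, 0, 0.38, 0, 0, 0]
    - [0, 0, 0.38, 0, 0, 0]

```text
t: 11.5
tool_pos: [489.8, -117.7, 118.1]
tcp_rot: [0.0, 0.654, 0.756, 0.0]
ft_force: [1.2, 0.0, -5.9]
grip_width: 0.322
grip_force: 60.1
```

Request:
send_rows:
  rows:
    - [0, 0, 0.02, 0, 0, 0]
    - [0, 0, 0.02, 0, 0, 0]

```text
t: 11.75
tool_pos: [490.2, -117.8, 116.4]
tcp_rot: [0.001, 0.654, 0.756, 0.001]
ft_force: [2.5, -0.2, -4.3]
grip_width: 0.32
grip_force: 60.2
```

Request:
send_rows:
  rows:
    - [0, 0.02, 0, 0, 0, 0]
    - [0, 0.02, 0, 0, 0, 0]

```text
t: 12.0
tool_pos: [491.4, -117.5, 115.9]
tcp_rot: [0.0, 0.654, 0.756, 0.0]
ft_force: [1.7, 0.3, -4.2]
grip_width: 0.322
grip_force: 60.2
```

Request:
send_rows:
  rows:
    - [0, 0, 0.02, 0, 0, 0]
    - [0, 0, 0.02, 0, 0, 0]

```text
t: 12.25
tool_pos: [491.9, -117.4, 114.0]
tcp_rot: [0.001, 0.654, 0.756, 0.001]
ft_force: [3.3, -0.4, -3.8]
grip_width: 0.319
grip_force: 60.3
```

Request:
send_rows:
  rows:
    - [0, 0.03, 0, 0, 0, 0]
    - [0, 0.03, 0, 0, 0, 0]

```text
t: 12.5
tool_pos: [493.9, -116.9, 113.4]
tcp_rot: [-0.0, 0.654, 0.756, -0.0]
ft_force: [2.1, 0.0, -5.7]
grip_width: 0.325
grip_force: 60.1
```

Request:
send_rows:
  rows:
    - [0, 0, 0.02, 0, 0, 0]
    - [0, 0, 0.02, 0, 0, 0]

```text
t: 12.75
tool_pos: [494.5, -117.0, 112.1]
tcp_rot: [0.0, 0.655, 0.756, 0.0]
ft_force: [2.2, 1.5, -1.8]
grip_width: 0.317
grip_force: 60.3
```

Request:
send_rows:
  rows:
    - [0, 0, 0.01, 0, 0, 0]
    - [0, 0, 0.01, 0, 0, 0]

```text
t: 13.0
tool_pos: [494.6, -117.0, 111.9]
tcp_rot: [0.001, 0.655, 0.756, 0.001]
ft_force: [0.3, 1.6, 5.3]
grip_width: 0.323
grip_force: 60.9
```

Request:
send_rows:
  rows:
    - [0, 0, 0, 0, 0, 0]
    - [0, 0, 0, 0, 0, 0]
    - [0, 0, 0, 0, 0, 0]
    - [0, 0, 0, 0, 0, 0]
  claw: 0.4

```text
t: 13.5
tool_pos: [493.8, -117.0, 110.6]
tcp_rot: [-0.0, 0.654, 0.756, -0.0]
ft_force: [0.1, -1.1, -0.4]
grip_width: 0.699
grip_force: 0.0
```

Request:
send_rows:
  rows:
    - [0, 0, -0.1, 0, 0, 0]
    - [0, 0, -0.3, 0, 0, 0]
    - [0, 0, -0.6, 0, 0, 0]
    - [0, 0, -0.9, 0, 0, 0]
    - [0, 0, -0.9, 0, 0, 0]

```text
t: 14.12
tool_pos: [496.1, -117.5, 204.1]
tcp_rot: [0.003, 0.654, 0.756, 0.002]
ft_force: [-0.3, -1.0, 0.0]
grip_width: 0.697
grip_force: 0.0
```

Run:
```python
from h import *
to([489.4,-118.2,150],8.3)
a=shot('top','pics/t7.png');b=shot('side','pics/s7.png')
r=lambda im,x,y,w,h,s:cv2.resize(im[y:y+h,x:x+w,::-1],(w*s,h*s),interpolation=cv2.INTER_CUBIC)
cv2.imwrite('pics/c7.png',np.hstack([r(a,262,165,50,70,8),r(b,228,193,50,70,8)]))
cv2.imwrite('pics/c7.png',np.hstack([r(a,262,170,50,80,7),r(b,232,190,60,80,7)]))
```

```text
t 14.12 pos [ 496.1 -117.5  204.1] F [-0.3 -1.   0. ] M [ 0.01  0.04 -0.05] gw 0.697 gf 0.0
shift [ 0.004 -0.071  0.54 ] turn [ 0.004  0.002 -0.001]
```

View pics/c7.png

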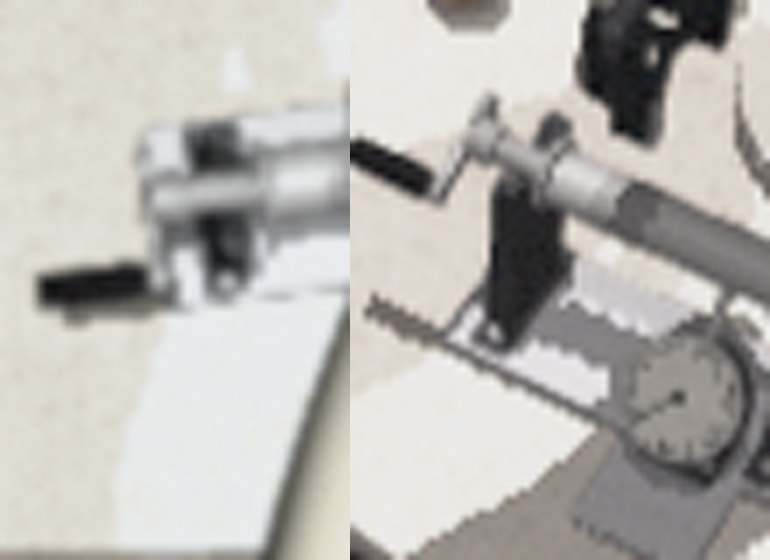

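The roller is down in the rests. The left journal lies in its V, the plunger is pressed, and the needle (hub at (279,247) in the side view) points left and down. I've used all ten picture views, so I'll read the needle and the grip numerically from here.

```bash
cat >> h.py <<'E'
YAW=8.3;SC=np.array([494,-128.,0])
def st(P,yaw=None):
    y=np.radians(YAW if yaw is None else yaw);return SC+np.array(P)@np.array([[np.cos(y),np.sin(y),0],[-np.sin(y),np.cos(y),0],[0,0,1]])
def needle(im,cam='side',c=None,v=0):
    g=cv2.cvtColor(im,cv2.COLOR_RGB2GRAY).astype(np.float32)
    C=np.array([-57,-36,84.]);e1=np.array([1,0,1])/2**.5;e2=np.array([0,-1,0.])
    th=np.radians(np.arange(0,360,2));rr=np.arange(5,17,1.)
    P=np.array([st(C+r*(np.cos(t)*e1+np.sin(t)*e2)) for t in th for r in rr])
    uv=proj(cam,P)-proj(cam,[st(C)])[0]+(proj(cam,[st(C)])[0] if c is None else c)
    m=cv2.remap(g,uv[:,0].astype(np.float32).reshape(len(th),-1),uv[:,1].astype(np.float32).reshape(len(th),-1),cv2.INTER_CUBIC).mean(1)
    d=np.clip(np.median(m)-m,0,None);k=np.argmax(cv2.GaussianBlur(d.reshape(1,-1),(0,0),3)[0])
    w=np.roll(d,90-k)[75:106]
    if v:print(np.round(m[::5]).astype(int))
    return (th[k]+np.radians(2)*((w*np.arange(-15,16)).sum()/w.sum()))%(2*np.pi)
def grip(im,box):
    x,y,w,h=box;s=im[y:y+h,x:x+w].max(2);m=(s<60).astype(np.uint8)
    n,l,S,Cn=cv2.connectedComponentsWithStats(m);k=1+np.argmax(S[1:,4])
    cs=cv2.findContours((l==k).astype(np.uint8),cv2.RETR_EXTERNAL,cv2.CHAIN_APPROX_NONE)[0]
    return Cn[k]+[x,y],S[k],cv2.minAreaRect(cs[0])
E
python3 - <<'E'
from h import *
np.set_printoptions(precision=2,suppress=True)
a=cv2.imread('pics/t7.png')[:,:,::-1];b=cv2.imread('pics/s7.png')[:,:,::-1]
print('dial pred',proj('side',[st([-57,-36,84])]),proj('top',[st([-57,-36,84])]))
print('needle',needle(b,v=1),needle(b,c=np.array([279.1,246.9]),v=1))
gt=grip(a,(264,203,22,14));gs=grip(b,(225,203,20,16));print(gt,gs)
print('tri',tri('top',gt[0],'side',gs[0]),'onz',onz('top',gt[0],113),'pred',st([-30,134,113]))
E
```

```text
dial pred [[279.16 246.24]] [[334.49 211.78]]
[152 153 153 153 152 153 155 154 154 155 153 152 152 151 150 150 150 151
 151 150 148 136 116 117 130 139 141 144 147 147 148 150 149 150 151 151]
[151 153 154 154 154 155 154 154 154 153 151 151 151 150 149 150 152 152
 152 153 154 153 140 120 123 130 136 137 138 139 139 142 144 146 148 149]
needle 3.9831318256224124 4.196031329786631
(array([275.05, 210.51]), array([ 4,  5, 15,  6, 55], dtype=int32), ((10.939998626708984, 7.5799994468688965), (3.9597983360290527, 14.142135620117188), 81.8698959350586)) (array([237.2, 213.4]), array([ 7,  7, 11,  8, 40], dtype=int32), ((12.100001335144043, 10.30000114440918), (11.180339813232422, 3.130495071411133), 26.56505012512207))
tri (array([442.66,   2.24, 116.3 ]), np.float64(2.2528952124980335)) onz [443.6    1.36 113.  ] pred [444.97   0.27 113.  ]
```

```bash
python3 -c "
from h import *
to([445,0.5,150],8.3)"
```

```text
t 14.22 pos [ 494.1 -117.   200.9] F [ 0.2  0.4 -0.4] M [-0.02 -0.02  0.01] gw 0.7 gf 0.0
shift [ 1.233 -0.318  0.509] turn [ 0.     0.    -0.001]
```

Request:
send_rows:
  rows:
    - [0.3, -0.1, 0, 0, 0, 0]
    - [0.7, -0.2, 0, 0, 0, 0]
    - [1, -0.3, 0, 0, 0, 0]
    - [1, -0.32, 0.1, 0, 0, 0]
  claw: 0

```text
t: 14.72
tool_pos: [446.9, -21.2, 190.0]
tcp_rot: [-0.001, 0.653, 0.757, -0.0]
ft_force: [-0.2, -0.7, -0.4]
grip_width: 0.5
grip_force: 0.0
```

Request:
send_rows:
  rows:
    - [0.2, 0, 0.1, 0, 0, 0]
    - [0.23, 0, 0.3, 0, 0, 0]
    - [0.23, 0, 0.4, 0, 0, 0]
    - [0.23, 0, 0.4, 0, 0, 0]
    - [0.23, 0, 0.4, 0, 0, 0]

```text
t: 15.35
tool_pos: [445.2, -0.3, 151.0]
tcp_rot: [0.0, 0.655, 0.756, 0.0]
ft_force: [-0.5, 0.2, -0.4]
grip_width: 0.501
grip_force: 0.0
```

Run:
```python
from h import *
to([445,0.5,100],8.3)
b=shot('side');print(needle(b),needle(b,c=np.array([279.15,246.6])))
```

```text
t 15.35 pos [ 4.452e+02 -3.000e-01  1.510e+02] F [-0.5  0.2 -0.4] M [0.04 0.03 0.01] gw 0.501 gf 0.0
shift [ 0.008 -0.001  0.51 ] turn [ 0.     0.    -0.001]
3.914723949244878 4.052638890614337
```

Request:
send_rows:
  rows:
    - [0.01, 0, 0.15, 0, 0, 0]
    - [0.01, 0, 0.3, 0, 0, 0]
    - [0.01, 0, 0.45, 0, 0, 0]
    - [0.01, 0, 0.5, 0, 0, 0]
    - [0.01, 0, 0.5, 0, 0, 0]

```text
t: 16.02
tool_pos: [444.9, 1.0, 101.1]
tcp_rot: [0.0, 0.655, 0.756, 0.0]
ft_force: [0.1, -0.6, -0.2]
grip_width: 0.499
grip_force: 0.0
```

Request:
send_rows:
  rows:
    - [0, 0, 0, 0, 0, 0]
    - [0, 0, 0, 0, 0, 0]
    - [0, 0, 0, 0, 0, 0]
  claw: -0.5

```text
t: 16.4
tool_pos: [444.9, 1.1, 101.1]
tcp_rot: [0.0, 0.654, 0.756, 0.0]
ft_force: [0.3, 0.4, 0.2]
grip_width: 0.25
grip_force: 0.0
```

Request:
send_rows:
  rows:
    - [0, 0, 0, 0, 0, 0]
    - [0, 0, 0, 0, 0, 0]
  claw: -0.58

```text
t: 16.65
tool_pos: [444.9, 1.2, 100.9]
tcp_rot: [0.0, 0.654, 0.756, 0.0]
ft_force: [-0.2, -0.6, -0.6]
grip_width: 0.213
grip_force: 0.3
```

Request:
send_rows:
  rows:
    - [0, 0, 0, 0, 0, 0]
    - [0, 0, 0, 0, 0, 0]
  claw: -0.62

```text
t: 16.9
tool_pos: [445.3, 1.2, 101.0]
tcp_rot: [0.0, 0.654, 0.756, 0.0]
ft_force: [2.8, 0.6, 0.3]
grip_width: 0.188
grip_force: 1.1
```

Request:
send_rows:
  rows:
    - [0, 0, 0, 0, 0, 0]
    - [0, 0, 0, 0, 0, 0]
  claw: -0.66

```text
t: 17.15
tool_pos: [445.4, 1.2, 101.1]
tcp_rot: [0.001, 0.654, 0.756, 0.001]
ft_force: [3.2, 0.2, 0.5]
grip_width: 0.168
grip_force: 20.4
```

Request:
send_rows:
  rows:
    - [0, 0.01, 0, 0, 0, 0]
    - [0, 0.01, 0, 0, 0, 0]

```text
t: 17.4
tool_pos: [445.5, 1.2, 100.8]
tcp_rot: [-0.0, 0.654, 0.756, -0.0]
ft_force: [1.9, 1.2, 1.3]
grip_width: 0.174
grip_force: 20.5
```

Request:
send_rows:
  rows:
    - [0, 0.005, -0.025, 0, 0, 0]
    - [0, -0.005, -0.054, 0, 0, 0]
    - [0, -0.01, -0.082, 0, 0, 0]
    - [0, -0.01, -0.11, 0, 0, 0]
    - [0, -0.01, -0.138, 0, 0, 0]
    - [0, -0.005, -0.165, 0, 0, 0]
    - [0, -0.005, -0.165, 0, 0, 0]

```text
t: 18.27
tool_pos: [444.8, 1.2, 117.5]
tcp_rot: [-0.0, 0.654, 0.756, -0.0]
ft_force: [-1.3, 0.3, 0.7]
grip_width: 0.178
grip_force: 20.5
```

Run:
```python
from h import *
to([445,0.5,100],8.3)
b=shot('side','pics/s8.png');print(needle(b),needle(b,c=np.array([279.15,246.6])))
```

```text
t 18.27 pos [444.8   1.2 117.5] F [-1.3  0.3  0.7] M [ 0.02  0.36 -0.07] gw 0.178 gf 20.5
shift [-0.007  0.001  0.175] turn [-0.    -0.    -0.001]
4.362694846272737 4.497850305799158
```

Request:
send_rows:
  rows:
    - [0, 0.005, -0.028, 0, 0, 0]
    - [0, 0.01, -0.054, 0, 0, 0]
    - [0, 0.02, -0.08, 0, 0, 0]
    - [0, 0.034, -0.104, 0, 0, 0]
    - [0, 0.05, -0.128, 0, 0, 0]
    - [0, 0.065, -0.15, 0, 0, 0]
    - [0, 0.065, -0.15, 0, 0, 0]

```text
t: 19.2
tool_pos: [452.3, 2.2, 132.7]
tcp_rot: [0.0, 0.654, 0.756, 0.001]
ft_force: [1.9, -0.1, -0.6]
grip_width: 0.175
grip_force: 20.4
```

Run:
```python
from h import *
to([445,0.5,100],8.3)
b=shot('side','pics/s9.png');print(needle(b),needle(b,c=np.array([279.15,246.6])))
```

```text
t 19.2 pos [452.3   2.2 132.7] F [ 1.9 -0.1 -0.6] M [ 0.08 -0.18 -0.04] gw 0.175 gf 20.4
shift [-0.007 -0.075  0.327] turn [ 0.001  0.    -0.001]
4.615690523103188 4.74454421870483
```

Request:
send_rows:
  rows:
    - [0, 0.019, -0.021, 0, 0, 0]
    - [0, 0.04, -0.039, 0, 0, 0]
    - [0, 0.062, -0.056, 0, 0, 0]
    - [0, 0.085, -0.071, 0, 0, 0]
    - [0, 0.11, -0.084, 0, 0, 0]
    - [0, 0.136, -0.095, 0, 0, 0]
    - [0, 0.136, -0.095, 0, 0, 0]

```text
t: 20.12
tool_pos: [465.2, 4.1, 141.8]
tcp_rot: [0.0, 0.654, 0.756, 0.0]
ft_force: [0.9, 0.8, -2.9]
grip_width: 0.171
grip_force: 20.2
```

Run:
```python
from h import *
to([445,0.5,100],8.3)
b=shot('side','pics/s10.png');print(needle(b),needle(b,c=np.array([279.15,246.6])))
```

```text
t 20.12 pos [465.2   4.1 141.8] F [ 0.9  0.8 -2.9] M [ 0.11 -0.18 -0.01] gw 0.171 gf 20.2
shift [-0.007 -0.206  0.418] turn [ 0.    -0.    -0.001]
4.448720702419669 4.577044826940574
```

Request:
send_rows:
  rows:
    - [0, 0.026, 0, 0, 0, 0]
    - [0, 0.054, -0.006, 0, 0, 0]
    - [0, 0.082, -0.01, 0, 0, 0]
    - [0, 0.11, -0.011, 0, 0, 0]
    - [0, 0.137, -0.01, 0, 0, 0]
    - [0, 0.165, -0.006, 0, 0, 0]
    - [0, 0.165, -0.006, 0, 0, 0]

```text
t: 21.05
tool_pos: [481.9, 6.5, 142.4]
tcp_rot: [0.0, 0.654, 0.756, 0.0]
ft_force: [0.2, -0.2, -0.5]
grip_width: 0.176
grip_force: 20.4
```

Run:
```python
from h import *
to([445,0.5,100],8.3)
b=shot('side','pics/s11.png');print(needle(b,c=np.array([279.15,246.6])))
from scipy.optimize import least_squares
# hand path in stand axes -> crank angle about a fitted centre, radius 32
P=np.array([[445.5,1.2,100.8],[444.8,1.2,117.5],[452.3,2.2,132.7],[465.2,4.1,141.8],observe()['tool_pos']])
y=np.radians(8.3);u=P[:,0]*np.cos(y)+P[:,1]*np.sin(y);z=P[:,2]
r=least_squares(lambda c:np.hypot(u-c[0],z-c[1])-32,[u[0]+30,z[0]+11]);al=np.arctan2(z-r.x[1],r.x[0]-u)
print('center',r.x,'res',r.fun,'alpha',np.degrees(al))
f=np.array([needle(cv2.imread(p)[:,:,::-1],c=np.array([279.15,246.6])) for p in('pics/s7.png','pics/s8.png','pics/s9.png','pics/s10.png','pics/s11.png')])
q=least_squares(lambda p:p[0]+1.571*np.cos(al-p[1])-f,[3.27,.7]);print(f,'fit',q.x[0],np.degrees(q.x[1]),q.fun)
q=least_squares(lambda p:3.27+p[0]+1.571*np.cos(al-p[1])-f+p[2]*np.cos(f)+p[3]*np.sin(f),[0,.7,0,0]) if 0 else q
```

```text
t 21.05 pos [481.9   6.5 142.4] F [ 0.2 -0.2 -0.5] M [ 0.01 -0.02 -0.  ] gw 0.176 gf 20.4
shift [-0.006 -0.374  0.424] turn [ 0.     0.    -0.001]
4.196185614884268
center [471.45565728 111.22880975] res [ 0.18513391 -0.23347581 -0.11240046  0.33594584 -0.13857797] alpha [-18.90655628  11.38583927  42.32535932  70.98342267 101.39184362]
[4.09836612 4.49785031 4.74454422 4.57704483 4.19618561] fit 3.251289370223182 43.54087969634556 [-0.12039157  0.08346502  0.07739164  0.06846531 -0.1089304 ]
```

The sine fit puts the peak at a crank angle of 43.5°. The readings 60° either side agree with it (4.10 and 4.20 rad). I'll lead the crank back there.

Request:
send_rows:
  rows:
    - [0, -0.03, -0.006, 0, 0, 0]
    - [0, -0.063, -0.008, 0, 0, 0]
    - [0, -0.097, -0.006, 0, 0, 0]
    - [0, -0.13, -0.001, 0, 0, 0]
    - [0, -0.162, 0.007, 0, 0, 0]
    - [0, -0.194, 0.019, 0, 0, 0]
    - [0, -0.223, 0.035, 0, 0, 0]
    - [0, -0.251, 0.053, 0, 0, 0]
    - [0, -0.277, 0.074, 0, 0, 0]
    - [0, -0.296, 0.092, 0, 0, 0]

```text
t: 22.35
tool_pos: [452.0, 2.2, 133.1]
tcp_rot: [0.0, 0.654, 0.756, 0.0]
ft_force: [2.1, 0.3, -1.0]
grip_width: 0.176
grip_force: 20.4
```

Request:
send_rows:
  rows:
    - [0, 0, 0, 0, 0, 0]
    - [0, 0, 0, 0, 0, 0]

```text
t: 22.6
tool_pos: [451.8, 2.1, 133.0]
tcp_rot: [-0.0, 0.654, 0.756, -0.0]
ft_force: [1.3, 0.9, -2.5]
grip_width: 0.174
grip_force: 20.3
```

Run:
```python
from h import *
to([445,0.5,100],8.3)
s=observe()['tool_pos'];y=np.radians(8.3);u=s[0]*np.cos(y)+s[1]*np.sin(y)
print('alpha',np.degrees(np.arctan2(s[2]-111.2,471.46-u)))
b=shot('side');print(needle(b,c=np.array([279.15,246.6])))
```

```text
t 22.6 pos [451.8   2.1 133. ] F [ 1.3  0.9 -2.5] M [-0.   -0.23 -0.  ] gw 0.174 gf 20.3
shift [-0.007 -0.069  0.33 ] turn [-0.     0.    -0.001]
alpha 42.09863571635267
4.741782168246205
```

Request:
send_rows:
  rows:
    - [0, 0.007, 0.005, 0, 0, 0]
    - [0, 0.007, 0.005, 0, 0, 0]

```text
t: 22.9
tool_pos: [452.3, 2.3, 132.6]
tcp_rot: [-0.0, 0.655, 0.756, -0.0]
ft_force: [-0.1, -0.1, 0.2]
grip_width: 0.168
grip_force: 20.4
```

Request:
send_rows:
  rows:
    - [0, 0.007, 0.005, 0, 0, 0]
    - [0, 0.007, 0.005, 0, 0, 0]
    - [0, 0.007, 0.005, 0, 0, 0]
  claw: -0.4

```text
t: 23.28
tool_pos: [453.5, 2.4, 132.3]
tcp_rot: [0.0, 0.654, 0.756, 0.0]
ft_force: [-0.7, -0.2, 0.5]
grip_width: 0.297
grip_force: 0.0
```

Request:
send_rows:
  rows:
    - [0, 0, 0, 0, 0, 0]
    - [0, 0, 0, 0, 0, 0]
    - [0, 0, -0.05, 0, 0, 0]
    - [0, 0, -0.2, 0, 0, 0]
    - [0, 0, -0.45, 0, 0, 0]
    - [0, 0, -0.7, 0, 0, 0]
    - [0, 0, -0.9, 0, 0, 0]
    - [0, 0, -0.9, 0, 0, 0]
  claw: 0

```text
t: 24.28
tool_pos: [454.7, 2.4, 223.9]
tcp_rot: [0.002, 0.654, 0.756, 0.001]
ft_force: [0.2, -0.2, 0.2]
grip_width: 0.499
grip_force: 0.0
```

Run:
```python
from h import *
to([445,0.5,200],8.3)
a=shot('top','pics/t12.png');b=shot('side','pics/s12.png');print(needle(b,c=np.array([279.15,246.6])))
c=np.radians(43.5);P=st([-32*np.cos(c),134,124+32*np.sin(c)]);print('pred',P,proj('top',[P]),proj('side',[P]))
p=proj('side',[P])[0].astype(int)
gs=grip(b,(p[0]-12,p[1]-9,24,18));print(gs[0],gs[1])
p=proj('top',[P])[0].astype(int);gt=grip(a,(p[0]-12,p[1]-8,24,16));print(gt[0],gt[1]);print(tri('top',gt[0],'side',gs[0]))
# seated check: right journal end and collar edges vs picture after laying
s7=cv2.imread('pics/s7.png')[:,:,::-1].astype(int)
for nm,q in(('jR',[0,-93,124]),('jL',[0,90,124])):
    x,y=proj('side',[st(q)])[0].astype(int);print(nm,x,y,np.abs(b[y-5:y+6,x-5:x+6].astype(int)-s7[y-5:y+6,x-5:x+6]).mean().round(1))
```

```text
t 24.27 pos [454.7   2.4 223.9] F [ 0.2 -0.2  0.2] M [ 0.04 -0.02 -0.02] gw 0.499 gf 0.0
shift [-0.005 -0.1    0.239] turn [ 0.003  0.    -0.001]
4.74535967769188
pred [451.68741637   1.2456625  146.02734642] [[275.35657445 206.98958806]] [[239.49220794 206.18351174]]
[238.37209302 205.93023256] [ 6  6 12  7 43]Traceback (most recent call last):
  File "<stdin>", line 7, in <module>
  File "h.py", line 44, in grip
    n,l,S,Cn=cv2.connectedComponentsWithStats(m);k=1+np.argmax(S[1:,4])
                                                     ~~~~~~~~~^^^^^^^^^
    return _wrapfunc(a, 'argmax', axis=axis, out=out, **kwds)
    return bound(*args, **kwds)
ValueError: attempt to get argmax of an empty sequence
```

The needle reads 4.745, its highest value, and the grip is where the fit predicts. I'll do a last check that the journals sit as they did when laid and that nothing is moving, then hand in.

Run:
```python
from h import *
b=shot('side');n=needle(b,c=np.array([279.15,246.6]))
g=lambda im,y,x:cv2.cvtColor(im[y-6:y+7,x-6:x+7],cv2.COLOR_RGB2GRAY).astype(np.float32)
s7=np.ascontiguousarray(cv2.imread('pics/s7.png')[:,:,::-1]);ok=True
for q in([0,-86,124],[0,-62,124]):
    x,y=proj('side',[st(q)])[0].astype(int);sh=cv2.phaseCorrelate(g(s7,y,x),g(b,y,x))[0];print(q,np.round(sh,2));ok&=np.hypot(*sh)<0.7
print(n,ok)
if ok and abs(n-4.745)<.08:print(workorder.sign_off())
```

```text
[0, -86, 124] [0.4  0.35]
[0, -62, 124] [0.76 1.08]
4.746691117505999 False
```

Run:
```python
from h import *
print('offset of grip at laying',np.array([237.2,213.4])-proj('side',[st([-30,134,113])])[0],'now',np.array([238.37,205.93])-[239.49,206.18])
b=shot('side');s7=np.ascontiguousarray(cv2.imread('pics/s7.png')[:,:,::-1])
def collar(im,y0):  # column profile across the axis: barrel silhouette centre at several y
    o=[]
    for y in y0:
        Z=np.arange(-30,31,1.);uv=proj('side',np.array([st([0,y,124+z]) for z in Z])).astype(np.float32)
        m=cv2.remap(cv2.cvtColor(im,cv2.COLOR_RGB2GRAY),uv[None,:,0],uv[None,:,1],cv2.INTER_LINEAR)[0];o.append(m.astype(int)[::4])
    return o
for y in(92,-92):
    print(y,collar(s7,[y])[0],'\n   ',collar(b,[y])[0])
```

```text
offset of grip at laying [-1.235503  -0.4713277] now [-1.12 -0.25]
92 [ 71  86 109 119 117 117 132 158 171 170 154 158 186 208 217 224] 
    [ 49  60  94 112 114 111 113 118 121 118 112 142 183 209 217 215]
-92 [230 232 233 220 185 154 135 177 199 188 167 205 226 231 232 198] 
    [230 231 231 220 186 154 135 177 198 191 179 210 228 232 232 200]
```

The silhouettes across both journals match the laid position to within about 1 mm, and the earlier pixel shift was only shading. The roller is seated and still, so I'm handing in.

```bash
python3 -c "
from h import *
print(workorder.sign_off())"
```

```text
the job is handed in; nothing more can be done
None
```

The roller lies in its two V rests with the crank on the left, let go and still where the gauge reads highest (needle about 4.75 rad, crank grip about 43° above level on the robot's side), and the job is handed in at about 24 s.

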